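# Rock a wedged sample tube out of its holding block

### The arm

A 6-joint arm with a two-finger parallel gripper is mounted at the origin on a cart in front of the work surface, level with it; the furniture and walls round the work are solid. World frame = base frame: x ahead of the robot, y to its left, z up, the work surface at z = 0. Lengths are in m, angles in rad, forces in N, time in s.
With the tool pointing down it reaches from about 0.325 to 0.775 m from the base axis. Payload 5.5 kg.
Tool frame: the origin (TCP) lies midway between the tips of the shut fingers; the grasp point (between the pads) lies 19 mm behind it; z points along the fingers, y is the direction in which the jaws open and shut (so a half turn about z gives the same grasp; the last joint's range is limited). The gripper opens to 88 mm and grips with 3 to 60 N. Pads are 20 mm wide; open, the fingers measure 115 mm over their backs; the gripper's body (75 mm by 178 mm) begins 61 mm behind the grasp point.
Start: joints at [1.162, 0.091, 1.231, -0, 1.82, -0.057], TCP at [0.207, 0.563, 0.195] pointing down, gripper open.
Joint ranges: [-2.87, 2.87], [-0.86, 2.18], [0.17, 2.46], [-1.51, 4.65], [0.06, 2.69], [-2.65, 2.65]. Speed limits (rad/s): [2.57, 2.57, 3.01, 3.14, 3.14, 3.14].

### API

Orientations are given as [roll, pitch, yaw] about the fixed x, y, z axes, in that order (R = Rz(yaw) Ry(pitch) Rx(roll)).
In Python, from cell import arm, kin, get_state, optics, order gives the robot as it stands. Calls block until the motion is done:
- arm.goto(position, orientation): joint-space move of the TCP to a pose.
- arm.line_to(position, rot=None, velocity=0.15, force_limit=None): straight line of the TCP; rot=None keeps the orientation; velocity is the mean speed in m/s. With force_limit (N) it stops when the force on the tool has changed by that much, and returns True; else False.
- arm.move_joints(angles): joint-space move.
- arm.grip(opening): finger opening in m; the grip force is fixed at half the most; returns when the fingers have stopped.
- arm.sleep(seconds).
- kin.ik(position, orientation): joint angles nearest the present ones, or None.
- get_state(): the state.
- optics.get_image(name): name is "side" or "top" or "wrist"; returns a dict with "pixels" (400x640x3 uint8, red, green, blue), "camera_matrix" (3x3 intrinsics, pixels), "camera_from_world" (4x4, takes a point from world to camera coordinates); the wrist camera has in their place "T_tool_cam" (4x4, takes a point from camera to tool coordinates, whose origin is the TCP and whose axes are the flange's). Camera axes: x right, y down, z forward; pixel columns grow to the right and rows downward; lengths in m; the calibration is good to about 2 mm. A picture is of the moment at which its call begins: read the wrist's pose just before it. There is no depth.
A pose or a line that the arm cannot do raises arm.PlanningError and nothing moves.
- order.job_done(): hands the job in, once; it reports no verdict.
The state is a dict: "t": time; "joints": joint angles; "qd": joint speeds; "tau": joint torques, N m; "tool_pos": TCP position; "tool_rot": TCP orientation; "contact_force": force on the tool from outside, world axes, zero at the start; "ft_torque": the same for the moment, N m; "grip_width": finger opening in m.
Only numpy, scipy, OpenCV 4.12 (cv2) and the standard library are available. Lean on these libraries where they do the work, as an engineer would, in place of code of your own. Each camera call takes 0.05 s, during which the arm holds its last target.

### The job

The blue-capped sample tube is wedged in the aluminium holding block: two orange shoes have crept in over its collar. Rock it to and fro along its slot, all the way over to each side, until both shoes have been pushed back, then lift it out and stand it gently upright in the middle of the big empty round clear dish. Do not poke the shoes with the fingers, and leave the two vials in the block, the bottles, jar, beaker and dish where they stand.

Things in the scene. Friction and masses are not known exactly. Their poses are not given: they have to be found in the camera images.
- tube: clear sample tube, 92 mm tall, 40 to 85 g; origin at its underside's centre (6 mm above the table at the start), z up its axis. Foot 19 mm diameter; body 22 mm up to z = 62; white collar 36 mm diameter at z = 32 to 38; ribbed blue cap 32 mm diameter at z = 62 to 92. Foot in a 25 mm socket 18 mm deep: pushed sideways at the cap it tips about its foot; let go, it mostly rights itself
- tube_cap (a point): centre of the tube's blue cap, 77 mm above the tube's underside: push or grip here. At the start the cap spans 68 to 98 mm above the table
- block: fixed aluminium holding block, 136 mm along its x, 116 mm along its y, 64 mm high; origin at the centre of its underside, on the table. A vial stands in a round well at x = -44 mm and another at x = +44 mm (y = 0); the cover is otherwise flat and clear
- slot (a point): centre of the slot in the block's 6 mm cover, 64 mm above the table; axes as the block's. The slot is 40 mm along x, 44 mm along y; the tube stands in it. The tube rocks along y only, 0.25 to 0.3 rad to either side, until its neck meets the slot's end; the cap has then moved about 18 mm
- shoe_left (a joint): travel (m) outward of the orange friction shoe under the cover on the tube's block +y side. At 0 its edge is 12 mm from the slot's centre and 5 mm above the tube's collar, which cannot rise past it. About 7 N moves it; it stays where pushed, no spring. Rocking the tube fully to +y moves it to about 0.0085. The collar clears once both travels add up to over 0.013
- shoe_right (a joint): the same shoe at the block -y side, travel outward (-y) positive; pushed back by rocking the tube fully to block -y
- dish: loose round clear dish, 86 mm diameter, 30 mm high, 120 g, floor 2 mm thick, inner diameter about 72 mm; origin at the centre of its underside. The tube is to stand in it
- vial_front: brown stain vial with white cap in the block's well at block x = -44 mm, 25 mm diameter, 59 mm tall, origin at its underside, 34 mm above the table; its top is at 93 mm. Leave alone
- vial_back: brown stain vial with black cap in the block's well at block x = +44 mm, the same size and height. Leave alone
- flask: square white flask with ribbed cap, 50 x 43 x 87 mm, loose on the table close to the block's +y side, origin at its underside; leave alone
- dropper: brown dropper bottle with black bulb, 31 mm diameter, 86 mm tall, loose on the table close to the block's -y side, origin at its underside; leave alone
- jar: amber jar with white screw cap, 45 mm diameter, 55 mm tall, loose, origin at its underside; leave alone
- beaker: empty clear beaker, 57 mm diameter, 66 mm tall, loose, origin at its underside; leave alone
- tape: fixed roll of brown tape lying flat, 92 mm diameter, 48 mm high, origin at its underside

How it is judged:
By the outcome, as a careful person would: the job done as asked, in the order asked, and still so for the second after the job is handed in, with the robot touching nothing.
It also fails if it takes over 72 s, if anything falls off the work surface, if the arm or the gripper's body presses on something with over 40 N, if the wrist force passes 120 N, or if a joint passes its speed limit or range.

## Working session

There is one attempt and no reset: what is moved stays moved. The work goes in short steps, each a Python script; the robot and the scene stay as the last script left them, time stands still between calls to the robot, and variables do not carry over. Pictures are saved under pics/ and viewed, and the job is handed in when it is done.

```bash
ls; mkdir -p pics; cat > h.py <<'E'
import numpy as np, cv2
from cell import arm, kin, get_state, optics, order
def snap(n,f):
    s=get_state(); d=optics.get_image(n); d['state']=s
    cv2.imwrite('pics/'+f,d['pixels'][:,:,::-1]); np.save('pics/'+f[:-4]+'.npy',d,allow_pickle=True); return d
def ray(d,uv):
    K=np.array(d['camera_matrix']);T=np.array(d['camera_from_world']);R,t=T[:3,:3],T[:3,3]
    return -R.T@t, R.T@np.linalg.inv(K)@np.array([uv[0],uv[1],1.])
def onz(d,uv,z):
    o,v=ray(d,uv); return o+v*(z-o[2])/v[2]
def proj(d,p):
    K=np.array(d['camera_matrix']);T=np.array(d['camera_from_world']);c=K@(T[:3,:3]@np.array(p)+T[:3,3]);return c[:2]/c[2]
E
python3 - <<'E'
from h import *
for n in('top','side'): 
    d=snap(n,n+'0.png'); print(n,d['camera_matrix'],d['camera_from_world'])
s=get_state();print(s)
E
```

```text
pics
top [[414.8823711    0.         318.14828573]
 [  0.         414.8823711  204.34084794]
 [  0.           0.           1.        ]] [[ 0.02595748 -0.99906077  0.03469572 -0.03775306]
 [-0.98952568 -0.03060903 -0.14107449  0.51677078]
 [ 0.14200399 -0.03067037 -0.98939082  1.06112899]
 [ 0.          0.          0.          1.        ]]
side [[515.30046006   0.         323.48398282]
 [  0.         515.30046006 197.50754976]
 [  0.           0.           1.        ]] [[ 0.96903663 -0.24685864  0.00536793 -0.49583651]
 [-0.12465724 -0.5078731  -0.85236464  0.14430708]
 [ 0.21313981  0.82530341 -0.52292036  1.07588857]
 [ 0.          0.          0.          1.        ]]
{'t': 0.1, 'joints': array([ 1.16230799e+00,  9.17941645e-02,  1.23174542e+00, -1.44859716e-05,
        1.81983081e+00, -5.67474876e-02]), 'qd': array([-4.57861238e-04, -2.05901560e-03, -2.50685010e-03,  9.05965395e-05,
        1.80750929e-03,  2.01110169e-03]), 'tau': array([ 2.32788174e-03, -4.47857451e+01, -4.07569098e+01,  6.98467134e-02,
        2.84745719e-02, -1.05030826e-04]), 'tool_pos': array([0.20662493, 0.56295657, 0.19352499]), 'tool_rot': array([-3.13981697e+00, -8.68057112e-05,  2.78984817e+00]), 'contact_force': array([ 0.48984029, -1.08334097,  0.47968185]), 'ft_torque': array([ 0.01825282,  0.01277634, -0.02799049]), 'grip_width': 0.08759006008700877}
```

View pics/top0.png

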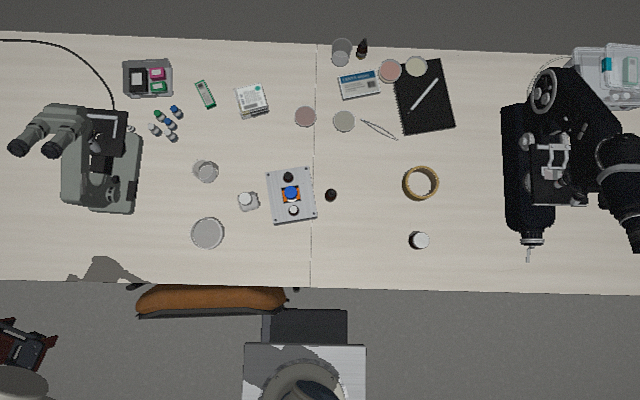

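View pics/side0.png

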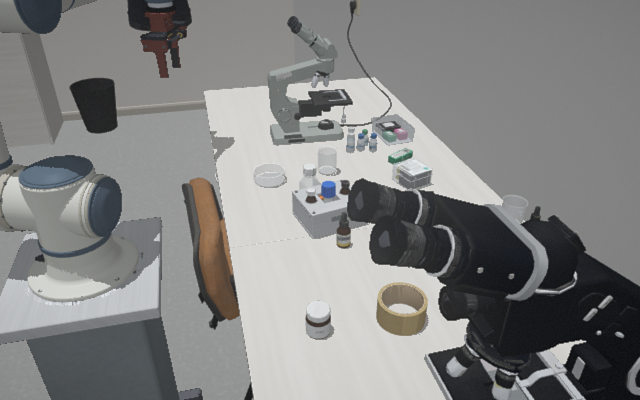

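Top view: block at about (292,195), blue cap (291,193), big dish (207,233), beaker (205,171), flask (247,200), dropper (331,195), jar (419,240), tape (420,183). I'll zoom in.

```bash
python3 - <<'E'
from h import *
d=np.load('pics/top0.npy',allow_pickle=True).item()
im=d['pixels'][150:260,180:350,::-1]
cv2.imwrite('pics/topz.png',cv2.resize(im,None,fx=4.7,fy=4.7,interpolation=cv2.INTER_CUBIC))
hsv=cv2.cvtColor(d['pixels'],cv2.COLOR_RGB2HSV)
m=cv2.inRange(hsv,(105,150,60),(125,255,255)); m[:150]=0;m[260:]=0
c=cv2.findContours(m,cv2.RETR_EXTERNAL,cv2.CHAIN_APPROX_NONE)[0]
for k in c: print('blue',cv2.contourArea(k),cv2.minEnclosingCircle(k),onz(d,cv2.minEnclosingCircle(k)[0],.098))
m=cv2.inRange(hsv,(5,150,100),(20,255,255)); m[:150]=0;m[220:]=0;m[:,:260]=0;m[:,320:]=0
c=cv2.findContours(m,cv2.RETR_EXTERNAL,cv2.CHAIN_APPROX_NONE)[0]
for k in c: print('or',cv2.boundingRect(k))
E
```

```text
blue 111.0 ((290.0, 192.0), 6.708303928375244) [0.53795118 0.050152   0.098     ]
or (282, 190, 5, 12)
or (296, 188, 4, 12)
```

View pics/topz.png

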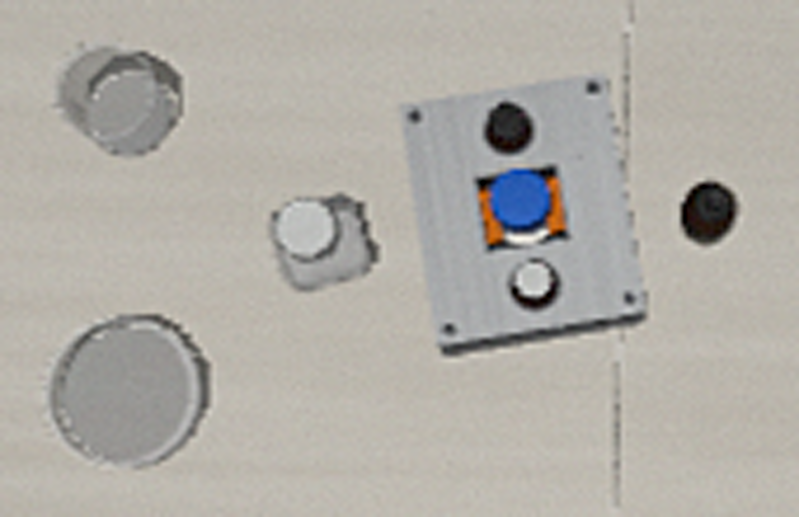

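```bash
cat >> h.py <<'E'
def ztop(u,v): return (u/4.7+180,v/4.7+150)
E
python3 - <<'E'
from h import *
d=np.load('pics/top0.npy',allow_pickle=True).item()
C=[onz(d,ztop(*p),.064) for p in[(402,104),(605,76),(645,318),(443,350)]]
C=np.array(C);print(C.round(4));ctr=C.mean(0);print('ctr',ctr)
xd=(C[0]-C[3]+C[1]-C[2]);yaw=np.arctan2(xd[1],xd[0]);print('yaw',yaw, np.linalg.norm(C[0]-C[3]),np.linalg.norm(C[0]-C[1]))
print('dish',onz(d,ztop(130,391),.03),'beaker',onz(d,ztop(118,100),.03),'flask',onz(d,ztop(340,245),.05))
import math
j0=get_state()['joints']
print(arm.goto([0.17,0.40,0.30],[math.pi,0,2.79]))
yw=yaw+math.pi if yaw<0 else yaw-math.pi
for y in(yaw,yw):
    print(y,kin.ik([ctr[0],ctr[1],.32],[math.pi,0,y]))
print(get_state()['t'])
E
```

```text
[[ 0.5941  0.1168  0.064 ]
 [ 0.6138  0.005   0.064 ]
 [ 0.4792 -0.0208  0.064 ]
 [ 0.4584  0.0886  0.064 ]]
ctr [0.53637971 0.04742196 0.064     ]
yaw 0.1970732809414899 0.1386324139449789 0.1134612159414801
dish [0.43356254 0.2637201  0.03      ] beaker [0.59849658 0.2809319  0.03      ] flask [0.51633113 0.14889744 0.05      ]
False
0.1970732809414899 [ 2.49982156e-02 -1.09552811e-02  1.10967955e+00 -4.44089210e-16
  2.04286839e+00  1.39872126e+00]
-2.944519372648303 [ 0.02499822 -0.01095528  1.10967955  0.          2.04286839 -1.74287139]
0.9083
```

```bash
python3 - <<'E'
from h import *
import math
s=get_state();print(s['tool_pos'],s['t'])
arm.goto([0.52,0.05,.32],[math.pi,0,0.197])
arm.sleep(.2)
d=snap('wrist','w1.png');s=d['state'];print(s['t'],s['tool_pos'],s['tool_rot']);print(d['T_tool_cam'],d['camera_matrix'])
E
```

```text
[0.17013316 0.40043834 0.2989789 ] 0.9083
2.9083 [0.51986679 0.05078672 0.32014647] [-3.14155958e+00 -3.13957241e-04  1.98676824e-01]
[[ 7.55620076e-04 -9.63675704e-01 -2.67074085e-01  7.28108604e-02]
 [ 9.99999671e-01  6.49829725e-04  4.84489948e-04  9.98891988e-04]
 [-2.93338512e-04 -2.67074363e-01  9.63675878e-01 -1.90964253e-01]
 [ 0.00000000e+00  0.00000000e+00  0.00000000e+00  1.00000000e+00]] [[294.47435473   0.         321.21617036]
 [  0.         294.47435473 198.49540106]
 [  0.           0.           1.        ]]
```

View pics/w1.png

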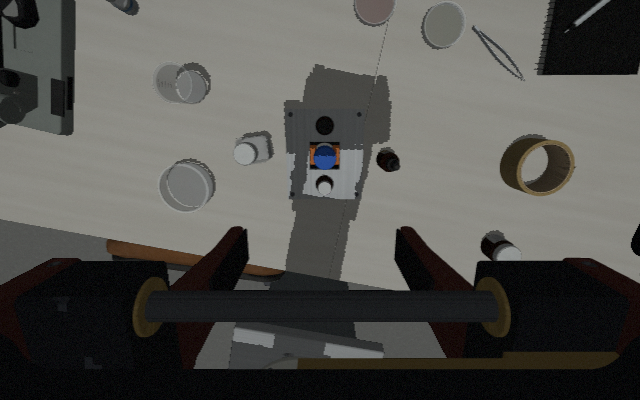

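Wrist view: the block is centred near (325,155), cap at (325,157), with orange shoes either side, and the dish at (187,187). I'll move closer.

```bash
cat >> h.py <<'E'
from scipy.spatial.transform import Rotation as Ro
def wfix(d):
    s=d['state'];T=np.eye(4);T[:3,:3]=Ro.from_euler('xyz',s['tool_rot']).as_matrix();T[:3,3]=s['tool_pos']
    d['camera_from_world']=np.linalg.inv(T@np.array(d['T_tool_cam'])); return d
E
python3 - <<'E'
from h import *
import math
arm.line_to([0.537,0.048,.165],velocity=.2)
arm.sleep(.2)
d=snap('wrist','w2.png');s=d['state'];print(s['t'],s['tool_pos'],s['tool_rot'])
im=d['pixels'][100:300,170:470,::-1]
cv2.imwrite('pics/w2z.png',cv2.resize(cv2.convertScaleAbs(im,alpha=1.6),None,fx=2.6,fy=2.6,interpolation=cv2.INTER_CUBIC))
E
```

```text
4.0917 [0.53760973 0.04804189 0.16663914] [ 3.14115853e+00 -2.60675077e-03  1.97023094e-01]
```

View pics/w2z.png

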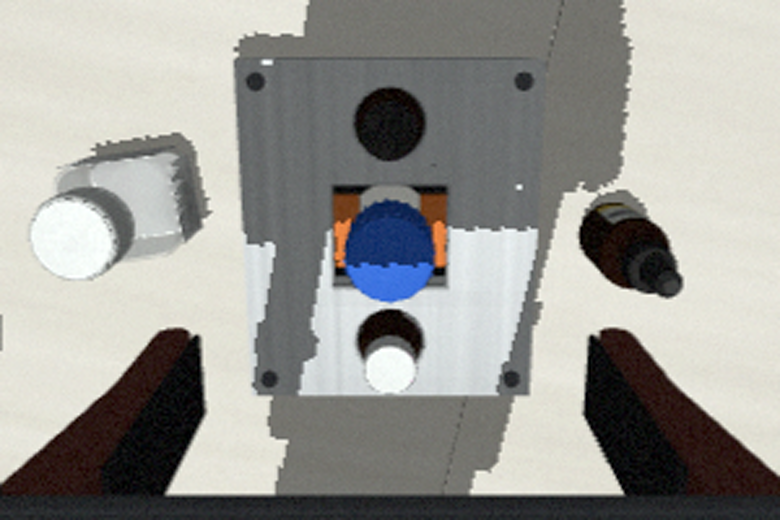

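Close view (zoomed): block corners at (235,58), (547,58), (530,395), (254,395). Slot spans (333..449, 185..288), and the cap is centred around (390,250).

```bash
python3 - <<'E'
from h import *
d=wfix(np.load('pics/w2.npy',allow_pickle=True).item())
z=lambda u,v:(u/2.6+170-.3,v/2.6+100-.3)
C=np.array([onz(d,z(*p),.064) for p in[(235,58),(547,58),(530,395),(254,395)]])
S=np.array([onz(d,z(*p),.064) for p in[(333,185),(449,185),(447,288),(333,288)]])
for A in(C,S):
    xd=(A[0]-A[3]+A[1]-A[2]);yd=A[0]-A[1]+A[3]-A[2];print(A.mean(0).round(4),np.arctan2(xd[1],xd[0]),np.arctan2(-yd[0],yd[1]),np.linalg.norm(xd)/2,np.linalg.norm(yd)/2)
hsv=cv2.cvtColor(d['pixels'],cv2.COLOR_RGB2HSV)
m=cv2.inRange(hsv,(105,150,40),(125,255,255)); m[:170]=0;m[220:]=0;m[:,:280]=0;m[:,360:]=0
k=max(cv2.findContours(m,0,1)[0],key=cv2.contourArea);c,r=cv2.minEnclosingCircle(k);print(c,r,cv2.boundingRect(k),onz(d,c,.098))
# vial cap tops
print('vf',onz(d,z(390,368),.093))
E
```

```text
[0.5377 0.0478 0.064 ] 0.19982607703040775 0.19759871282603264 0.13655754100322542 0.11571336571518628
[0.5373 0.0482 0.064 ] 0.18715858819793552 0.1975970725494461 0.04190088368269119 0.0454350339613753
(319.3607482910156, 196.0569610595703) 19.238950729370117 (302, 177, 35, 39) [0.54079295 0.04922366 0.098     ]
vf [0.49502716 0.03982303 0.093     ]
```

```bash
cat >> h.py <<'E'
import math
P=np.array([.5375,.0481]);YAW=.198
ex=np.array([math.cos(YAW),math.sin(YAW)]);ey=np.array([-ex[1],ex[0]])
ROT=[math.pi,0,YAW]
def at(bx,by,z): return list(P+bx*ex+by*ey)+[z]
def rel():
    s=get_state();q=s['tool_pos'][:2]-P;f=s['contact_force']
    return 't%.2f bx%.4f by%.4f z%.4f F(bx %.1f by %.1f z %.1f) w%.4f'%(s['t'],q@ex,q@ey,s['tool_pos'][2],f[:2]@ex,f[:2]@ey,f[2],s['grip_width'])
E
python3 - <<'E'
from h import *
arm.grip(.048); print(rel())
arm.line_to(at(0,0,.12),rot=ROT,velocity=.15); print(rel())
print(arm.line_to(at(0,0,.073),rot=ROT,velocity=.08,force_limit=8),rel())
E
```

```text
t4.92 bx-0.0005 by0.0000 z0.1650 F(bx 0.2 by -0.3 z -0.2) w0.0479
t5.37 bx-0.0003 by0.0001 z0.1199 F(bx 1.1 by 0.4 z 0.1) w0.0482
False t6.10 bx0.0001 by0.0000 z0.0731 F(bx -0.2 by -0.6 z -0.3) w0.0482
```

```bash
python3 - <<'E'
from h import *
for y in (.012,.018,.022,.026,.030,.034):
    r=arm.line_to(at(0,y,.073),velocity=.03,force_limit=22); print(y,r,rel())
    if r: break
d=snap('side','s1.png');d=snap('wrist','w3.png')
E
```

```text
0.012 False t6.65 bx0.0000 by0.0122 z0.0731 F(bx -0.1 by -0.8 z -0.7) w0.0480
0.018 False t7.00 bx0.0000 by0.0182 z0.0730 F(bx -0.2 by 0.1 z -0.2) w0.0479
0.022 False t7.28 bx0.0000 by0.0222 z0.0730 F(bx 0.0 by 0.1 z 0.4) w0.0480
0.026 False t7.57 bx-0.0000 by0.0262 z0.0730 F(bx -0.6 by 0.3 z 0.6) w0.0480
0.03 False t7.85 bx0.0000 by0.0302 z0.0730 F(bx 0.1 by 0.9 z 0.1) w0.0480
0.034 False t8.13 bx0.0000 by0.0342 z0.0730 F(bx 0.1 by -0.4 z -0.7) w0.0476
```

```bash
python3 - <<'E'
from h import *
for n,(a,b,c,e) in {'s1':(130,250,240,400),'w3':(100,300,170,470)}.items():
    im=cv2.imread('pics/%s.png'%n)[a:b,c:e]
    cv2.imwrite('pics/%sz.png'%n,cv2.resize(cv2.convertScaleAbs(im,alpha=1.6),(780,int(780*(b-a)/(e-c))),interpolation=cv2.INTER_CUBIC))
E
```

```text
(no output)
```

View pics/s1z.png

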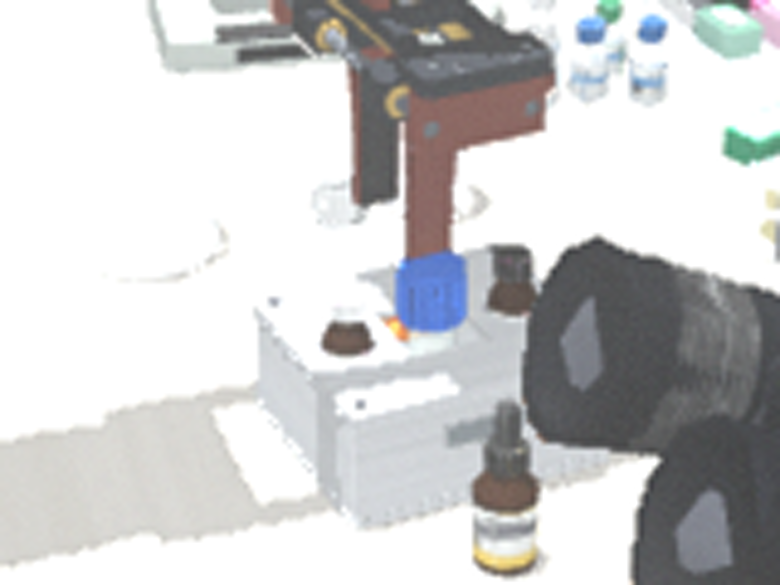

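View pics/w3z.png

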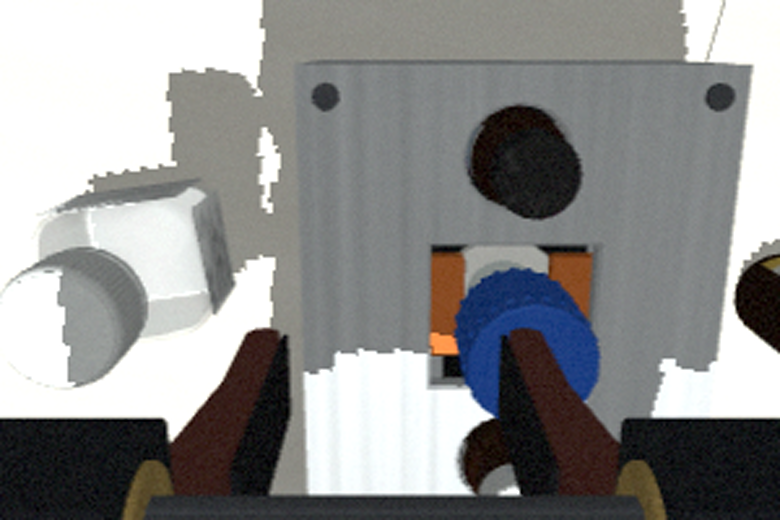

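```bash
python3 - <<'E'
from h import *
d=np.load('pics/s1.npy',allow_pickle=True).item()
f=4.875
for by in (.058,.065,.0715):
  for uv in((353,200),(379,204),(398,197)):
    o,v=ray(d,(240+uv[0]/f,130+uv[1]/f)); n=np.r_[ey,0];p0=np.r_[P+by*ey,0]
    t=((p0-o)@n)/(v@n);q=o+t*v;print(by,uv,'bx',(q[:2]-P)@ex,'z',q[2])
print(rel())
E
```

```text
0.058 (353, 200) bx -0.016289652800114685 z 0.10717171727931796
0.058 (379, 204) bx -0.002435500713756031 z 0.10176200069617891
0.058 (398, 197) bx 0.007783114430879258 z 0.10327446553394615
0.065 (353, 200) bx -0.013113735906770216 z 0.10298304702308403
0.065 (379, 204) bx 0.0008402799816582142 z 0.09753433600255579
0.065 (398, 197) bx 0.011132553171468286 z 0.09905770302244532
0.0715 (353, 200) bx -0.010164670220093349 z 0.09909356749943854
0.0715 (379, 204) bx 0.003882076341685692 z 0.0936086473584774
0.0715 (398, 197) bx 0.01424274628772923 z 0.0951421378331948
t8.23 bx0.0000 by0.0340 z0.0730 F(bx -0.3 by 0.2 z 0.0) w0.0478
```

The fingertips passed just over the cap. Side and wrist views both put the open tips about 30 mm behind the nominal TCP, and no force was felt. I'll raise, re-centre and go lower, checking as I go.

```bash
python3 - <<'E'
from h import *
arm.line_to(at(0,.034,.09),velocity=.1)
arm.line_to(at(0,0,.09),velocity=.12)
for z in(.064,.055,.048):
    r=arm.line_to(at(0,0,z),velocity=.06,force_limit=6);print(r,rel())
    if r: break
for n,(a,b,c,e) in {'side':(130,250,240,400),'wrist':(100,300,170,470)}.items():
    d=snap(n,n+'4.png');im=cv2.imread('pics/%s4.png'%n)[a:b,c:e]
    cv2.imwrite('pics/%s4z.png'%n,cv2.resize(cv2.convertScaleAbs(im,alpha=1.6),(780,int(780*(b-a)/(e-c))),interpolation=cv2.INTER_CUBIC))
E
```

```text
False t9.57 bx-0.0002 by0.0002 z0.0637 F(bx -0.5 by 0.8 z -0.4) w0.0481
False t9.87 bx-0.0003 by0.0000 z0.0544 F(bx 0.1 by -0.1 z -0.7) w0.0480
False t10.13 bx-0.0004 by0.0001 z0.0474 F(bx 0.0 by -0.0 z -0.8) w0.0480
```

View pics/side4z.png

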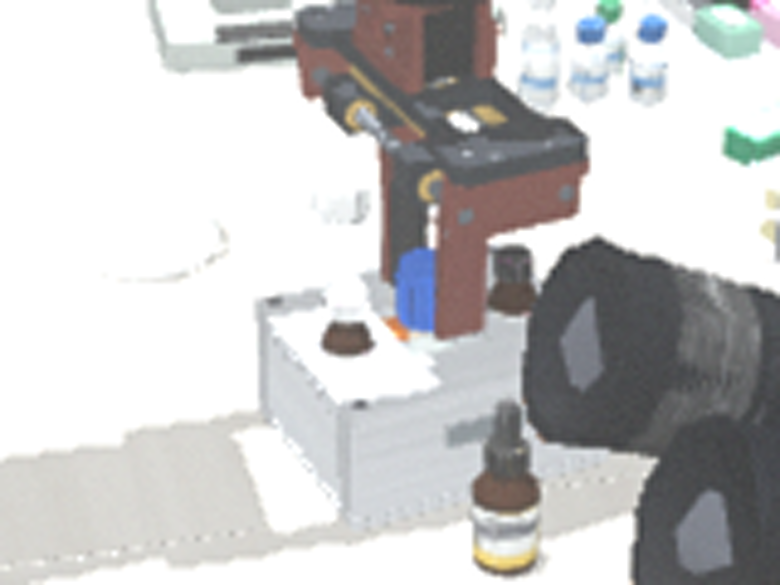

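View pics/wrist4z.png

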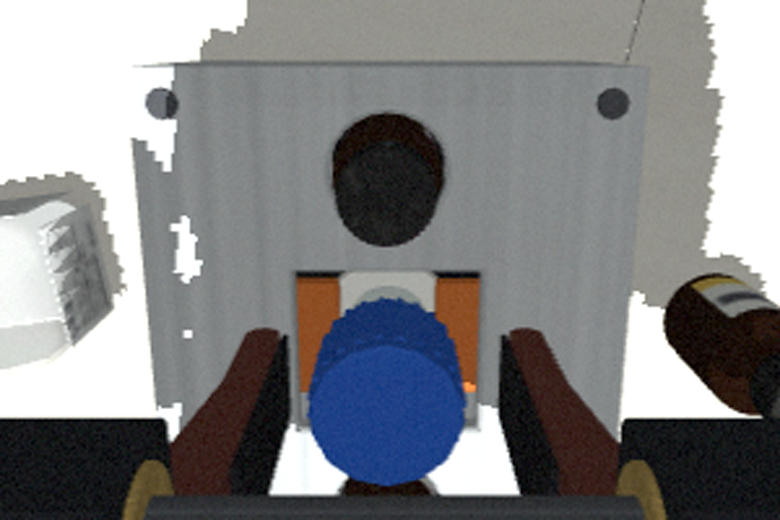

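Now the fingers straddle the cap: side-view near tip at zoomed (462,333), wrist view tips at (270,330) and (520,330) on either side of the cap at (388,400).

```bash
python3 - <<'E'
from h import *
d=np.load('pics/side4.npy',allow_pickle=True).item()
f=4.875
for by in (-.031,-.0375,):
  for uv in((438,337),(462,335),(487,330)):
    o,v=ray(d,(240+uv[0]/f,130+uv[1]/f)); n=np.r_[ey,0];p0=np.r_[P+by*ey,0]
    t=((p0-o)@n)/(v@n);q=o+t*v;print(by,uv,'bx',(q[:2]-P)@ex,'z',q[2])
E
```

```text
-0.031 (438, 337) bx -0.014041186419744726 z 0.07863059618249646
-0.031 (462, 335) bx -0.001595297365159359 z 0.07645487397190764
-0.031 (487, 330) bx 0.011461484064829762 z 0.07577237328291453
-0.0375 (438, 337) bx -0.017304363551251943 z 0.08312281117724496
-0.0375 (462, 335) bx -0.004950184122271386 z 0.08096312114149529
-0.0375 (487, 330) bx 0.008010386218956032 z 0.08028564957355488
```

```bash
python3 - <<'E'
from h import *
r=arm.line_to(at(0,0,.043),velocity=.05,force_limit=6);print(r,rel())
for y in (.008,.012,.016,.020,.023,.026,.029,.032):
    r=arm.line_to(at(0,y,.043),velocity=.03,force_limit=22); print(y,r,rel())
    if r: break
for n,(a,b,c,e) in {'side':(130,250,240,400),'wrist':(100,300,170,470)}.items():
    d=snap(n,n+'5.png');im=cv2.imread('pics/%s5.png'%n)[a:b,c:e]
    cv2.imwrite('pics/%s5z.png'%n,cv2.resize(cv2.convertScaleAbs(im,alpha=1.6),(780,int(780*(b-a)/(e-c))),interpolation=cv2.INTER_CUBIC))
E
```

```text
False t10.48 bx-0.0003 by0.0000 z0.0425 F(bx -0.5 by -0.3 z 0.2) w0.0479
0.008 False t10.90 bx0.0001 by0.0082 z0.0431 F(bx -1.0 by 0.5 z 0.3) w0.0481
0.012 False t11.18 bx0.0001 by0.0119 z0.0432 F(bx -0.0 by -1.0 z 0.1) w0.0482
0.016 False t11.47 bx0.0006 by0.0148 z0.0440 F(bx 0.5 by -4.6 z 4.3) w0.0479
0.02 False t11.75 bx0.0010 by0.0185 z0.0446 F(bx 0.0 by -5.9 z 6.1) w0.0485
0.023 False t12.00 bx0.0013 by0.0213 z0.0451 F(bx -0.4 by -6.4 z 7.4) w0.0479
0.026 False t12.25 bx0.0014 by0.0239 z0.0453 F(bx 0.3 by -8.1 z 7.7) w0.0479
0.029 False t12.50 bx0.0016 by0.0246 z0.0457 F(bx 0.8 by -13.7 z 8.7) w0.0485
0.032 False t12.75 bx0.0017 by0.0251 z0.0458 F(bx -0.1 by -21.9 z 9.6) w0.0483
```

View pics/wrist5z.png

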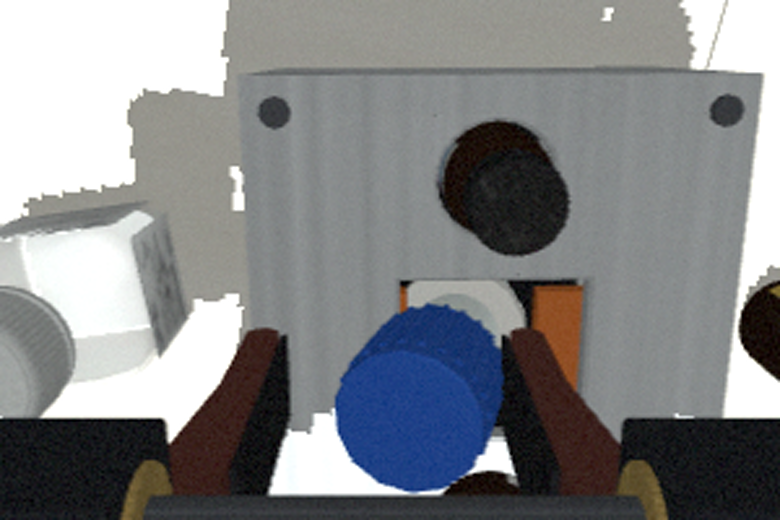

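Hard stop reached at +y: force rose from 8 to 22 N with almost no further travel. The tube leans fully left and the left orange shoe is nearly all withdrawn. Now the other side.

```bash
python3 - <<'E'
from h import *
arm.line_to(at(0,.012,.043),velocity=.06);print(rel())
arm.line_to(at(0,-.008,.043),velocity=.06);print(rel())
for y in (-.012,-.016,-.020,-.023,-.026,-.029,-.032):
    r=arm.line_to(at(0,y,.043),velocity=.03,force_limit=26); print(y,r,rel())
    if r: break
for n,(a,b,c,e) in {'wrist':(100,300,170,470)}.items():
    d=snap(n,n+'6.png');im=cv2.imread('pics/%s6.png'%n)[a:b,c:e]
    cv2.imwrite('pics/%s6z.png'%n,cv2.resize(cv2.convertScaleAbs(im,alpha=1.6),(780,int(780*(b-a)/(e-c))),interpolation=cv2.INTER_CUBIC))
E
```

```text
t13.33 bx-0.0004 by0.0125 z0.0423 F(bx -0.4 by 0.3 z -0.2) w0.0478
t13.82 bx0.0001 by-0.0084 z0.0431 F(bx -0.7 by -0.2 z 0.9) w0.0478
-0.012 False t14.10 bx0.0005 by-0.0110 z0.0437 F(bx -0.2 by 5.4 z 3.8) w0.0484
-0.016 False t14.38 bx0.0008 by-0.0148 z0.0443 F(bx -0.4 by 6.9 z 5.8) w0.0478
-0.02 False t14.67 bx0.0011 by-0.0187 z0.0448 F(bx -0.2 by 6.3 z 8.6) w0.0480
-0.023 False t14.92 bx0.0012 by-0.0208 z0.0449 F(bx -0.1 by 10.1 z 8.3) w0.0482
-0.026 False t15.17 bx0.0014 by-0.0214 z0.0451 F(bx -1.0 by 16.5 z 9.5) w0.0484
-0.029 False t15.42 bx0.0015 by-0.0219 z0.0452 F(bx 0.4 by 24.7 z 12.8) w0.0485
-0.032 False t15.67 bx0.0016 by-0.0222 z0.0452 F(bx -0.8 by 31.8 z 13.4) w0.0484
```

View pics/wrist6z.png

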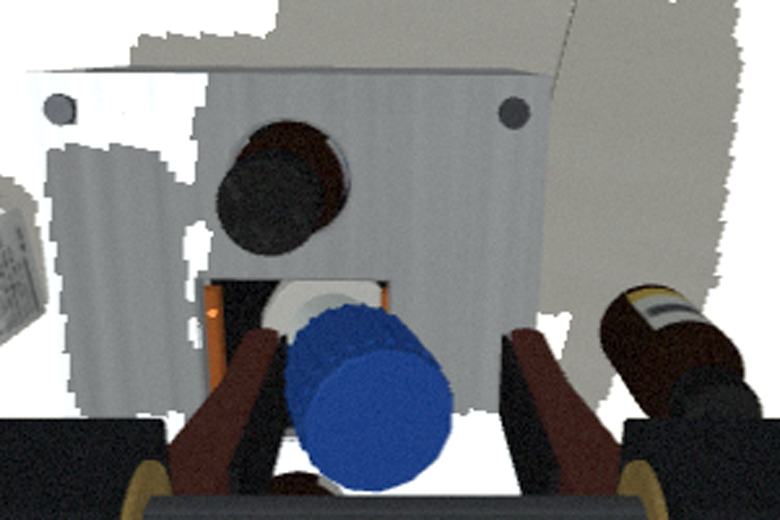

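Both hard stops reached, and the left shoe shows only as a thin strip at (213,330). Re-centring to check both shoes with the tube let go.

```bash
python3 - <<'E'
from h import *
arm.line_to(at(0,.001,.043),velocity=.06);print(rel())
arm.sleep(.2)
for n,(a,b,c,e) in {'wrist':(100,300,170,470)}.items():
    d=snap(n,n+'7.png');im=cv2.imread('pics/%s7.png'%n)[a:b,c:e]
    cv2.imwrite('pics/%s7z.png'%n,cv2.resize(cv2.convertScaleAbs(im,alpha=1.6),(780,int(780*(b-a)/(e-c))),interpolation=cv2.INTER_CUBIC))
E
```

```text
t16.42 bx-0.0002 by0.0006 z0.0427 F(bx -0.1 by 0.6 z 0.3) w0.0482
```

View pics/wrist7z.png

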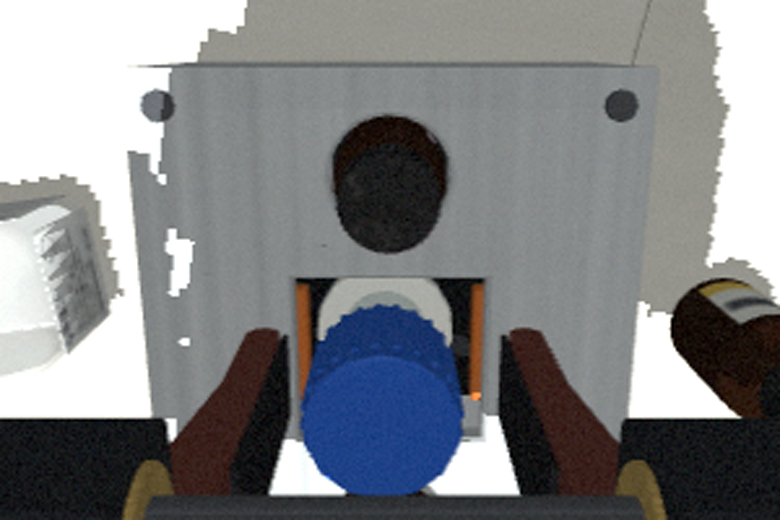

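Both shoes are withdrawn (strips at 297–312 and 471–484) and the collar (318–453) lies clear between them. Gripping now.

```bash
python3 - <<'E'
from h import *
r=arm.line_to(at(0,.0005,.0405),velocity=.05,force_limit=6);print(r,rel())
arm.grip(.036);print(rel())
arm.grip(.02);print(rel())
for n,(a,b,c,e) in {'side':(130,250,240,400),'wrist':(100,300,170,470)}.items():
    d=snap(n,n+'8.png');im=cv2.imread('pics/%s8.png'%n)[a:b,c:e]
    cv2.imwrite('pics/%s8z.png'%n,cv2.resize(cv2.convertScaleAbs(im,alpha=1.6),(780,int(780*(b-a)/(e-c))),interpolation=cv2.INTER_CUBIC))
E
```

```text
False t16.92 bx-0.0002 by0.0004 z0.0402 F(bx 0.6 by 0.0 z 0.2) w0.0481
t17.34 bx0.0000 by0.0005 z0.0406 F(bx -0.4 by -0.7 z 0.6) w0.0360
t17.59 bx0.0000 by0.0005 z0.0405 F(bx -0.1 by -0.2 z 0.5) w0.0317
```

View pics/side8z.png

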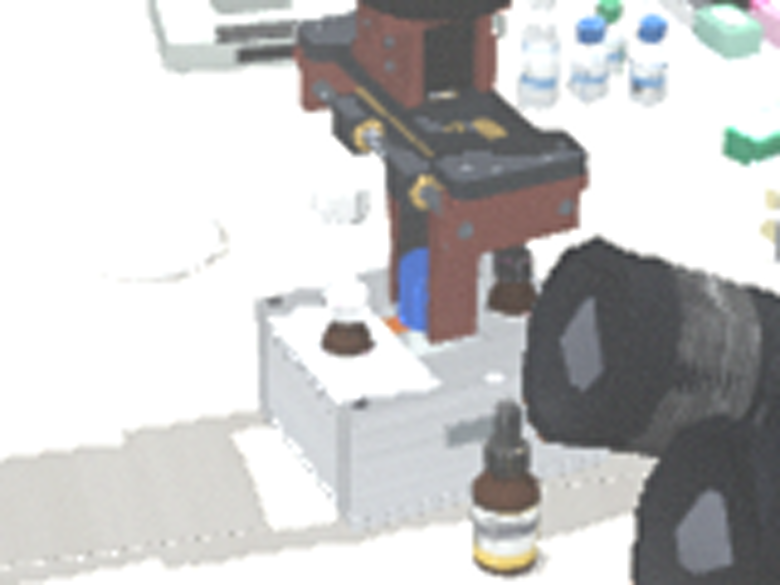

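View pics/wrist8z.png

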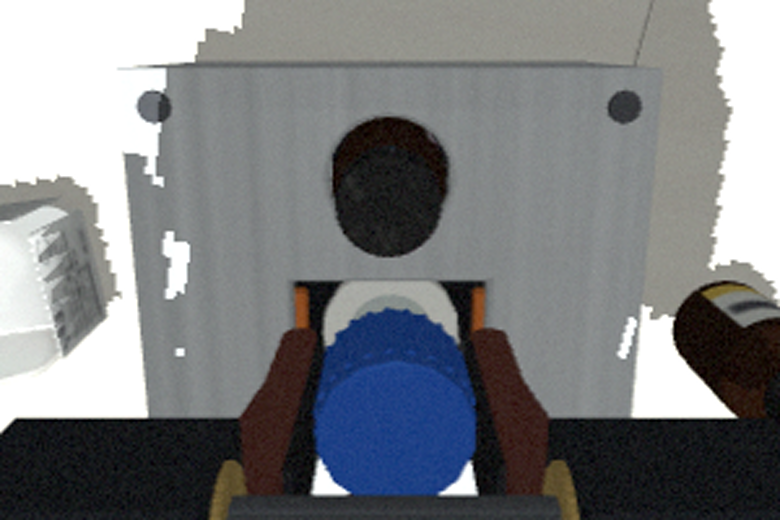

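Gripped at 31.7 mm; the collar centre (391) lines up with the slot centre (392). Lifting carefully.

```bash
python3 - <<'E'
from h import *
for z in (.047,.055,.065,.075,.09,.11):
    r=arm.line_to(at(0,.0005,z),velocity=.05,force_limit=6);print(z,r,rel())
    if r: break
d=snap('side','s9.png');d=snap('wrist','w9.png')
E
```

```text
0.047 False t17.98 bx0.0004 by0.0004 z0.0476 F(bx 0.4 by 0.4 z -1.2) w0.0313
0.055 False t18.28 bx0.0004 by0.0004 z0.0557 F(bx 0.4 by -0.7 z -1.3) w0.0317
0.065 False t18.63 bx0.0004 by0.0004 z0.0657 F(bx -0.1 by -0.2 z -0.2) w0.0316
0.075 False t18.98 bx0.0003 by0.0005 z0.0756 F(bx 0.1 by -0.5 z -0.7) w0.0318
0.09 False t19.43 bx0.0003 by0.0005 z0.0905 F(bx -1.3 by -0.0 z -0.5) w0.0314
0.11 False t19.98 bx0.0002 by0.0005 z0.1103 F(bx 0.2 by 0.1 z -0.7) w0.0316
```

View pics/s9.png

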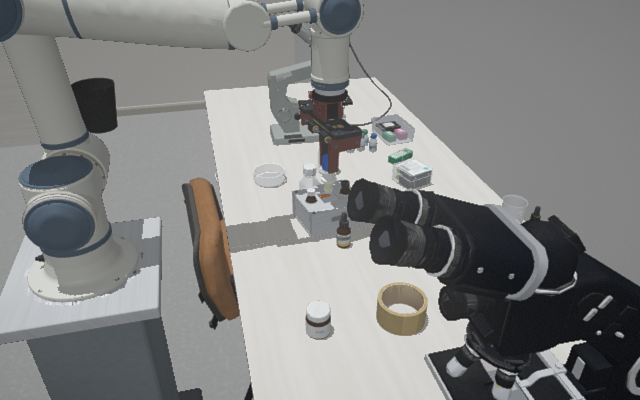

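View pics/w9.png

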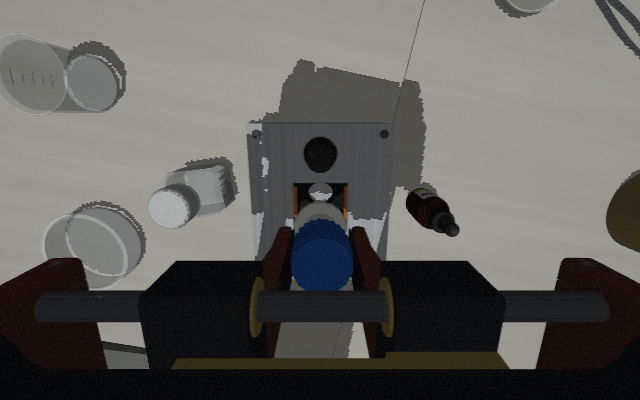

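The tube is free (the load reads only its weight) and the slot is empty below it. Raise it, then look at the dish from beside it.

```bash
python3 - <<'E'
from h import *
r=arm.line_to(at(0,.0005,.19),velocity=.15);print(rel())
arm.line_to([.45,.165,.19],velocity=.15)
arm.sleep(.2)
d=snap('wrist','w10.png');print(d['state']['tool_pos'],d['state']['t'])
im=d['pixels'][100:280,130:370,::-1]
cv2.imwrite('pics/w10z.png',cv2.resize(cv2.convertScaleAbs(im,alpha=1.3),None,fx=3.3,fy=3.3,interpolation=cv2.INTER_CUBIC))
E
```

```text
t20.77 bx-0.0002 by0.0006 z0.1890 F(bx 0.1 by 0.3 z -1.5) w0.0316
[0.45032536 0.16442269 0.18983125] 22.0833
```

View pics/w10z.png

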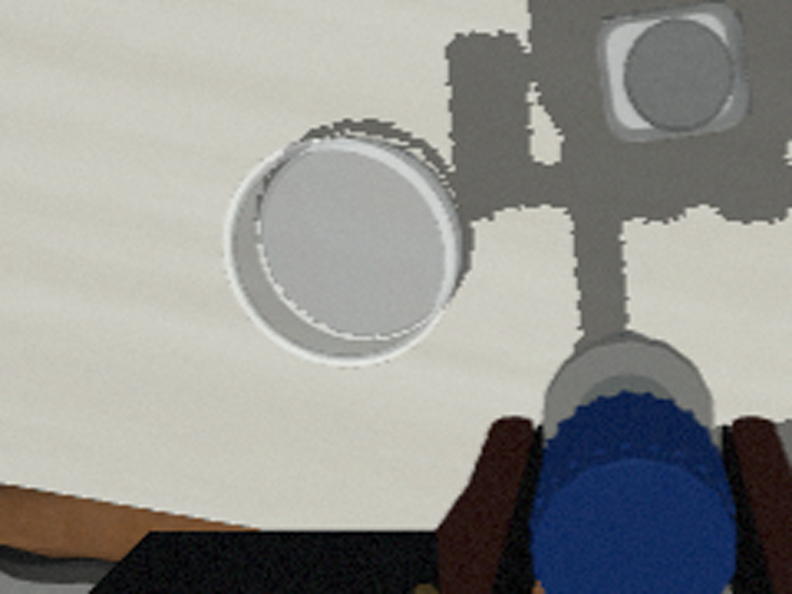

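Dish rim ellipse is centred at zoomed (343,251), and its floor ellipse at about (353,245).

```bash
python3 - <<'E'
from h import *
d=wfix(np.load('pics/w10.npy',allow_pickle=True).item())
z=lambda u,v:(u/3.3+130-.35,v/3.3+100-.35)
for p,h in(((343,251),.03),((353,245),.002)): print(p,onz(d,z(*p),h))
for p in((224,245),(460,245),(343,137),(343,366)): print(onz(d,z(*p),.03))
t=np.load('pics/top0.npy',allow_pickle=True).item()
# top view edges zoomed: rim left 50, right 210, top 315, bottom 468
print([onz(t,ztop(*p),.03).round(4) for p in((50,390),(210,390),(130,314),(130,467))], onz(t,ztop(130,391),.03))
s=snap('side','s10.png')
cv2.imwrite('pics/s10z.png',cv2.resize(s['pixels'][90:210,220:380,::-1],None,fx=4.8,fy=4.8,interpolation=cv2.INTER_CUBIC))
E
```

```text
(343, 251) [0.43382019 0.26804921 0.03      ]
(353, 245) [0.42995858 0.27166884 0.002     ]
[0.42749573 0.31101979 0.03      ]
[0.4444477  0.22631981 0.03      ]
[0.47481947 0.27291902 0.03      ]
[0.3897259  0.26281177 0.03      ]
[array([0.4329, 0.3078, 0.03  ]), array([0.4354, 0.2196, 0.03  ]), array([0.4766, 0.2664, 0.03  ]), array([0.3916, 0.2611, 0.03  ])] [0.43356254 0.2637201  0.03      ]
```

View pics/s10z.png

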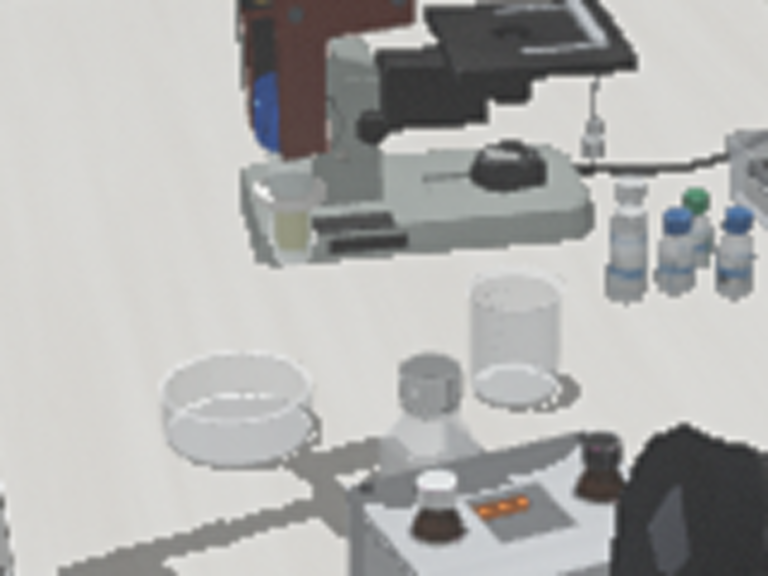

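```bash
python3 - <<'E'
from h import *
X=[.4335,.2665]
arm.line_to(X+[.19],velocity=.15);arm.line_to(X+[.09],rot=ROT,velocity=.12);arm.sleep(.2);print(get_state()['tool_pos'],get_state()['tool_rot'],rel())
for n in('side','top'):
    s=snap(n,n+'11.png')
a=cv2.imread('pics/side11.png')[110:200,230:330];b=cv2.imread('pics/top11.png')[180:270,150:250]
cv2.imwrite('pics/z11.png',np.hstack([cv2.resize(i,(390,351),interpolation=cv2.INTER_CUBIC) for i in(a,b)]))
E
```

```text
[0.43397639 0.2667595  0.09098976] [-3.14112145e+00 -1.61867095e-03  1.98021654e-01] t24.20 bx-0.0585 by0.2348 z0.0910 F(bx -0.7 by 0.5 z 0.2) w0.0313
```

View pics/z11.png

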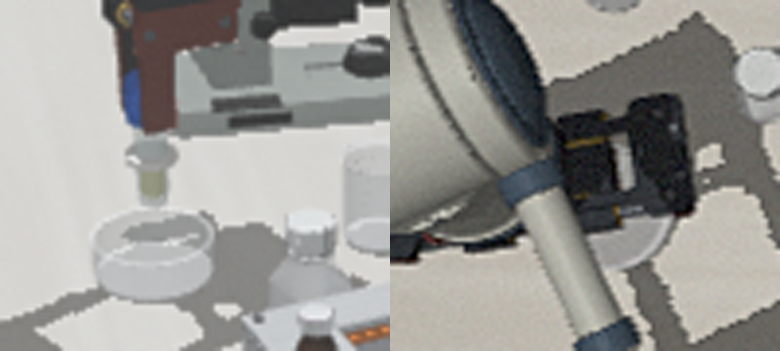

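```bash
python3 - <<'E'
from h import *
d=np.load('pics/side11.npy',allow_pickle=True).item()
zz=lambda p:((p-np.array([230,110]))*3.9).round(1)
X=[.434,.2668]
print('collar',zz(proj(d,X+[.0915])),'foot',zz(proj(d,X+[.0565])),'rim',zz(proj(d,X+[.03])),'floor',zz(proj(d,X+[0.002])))
e=[.444,.2668];print('x+10mm',zz(proj(d,e+[.03])));e=[.434,.2768];print('y+10mm',zz(proj(d,e+[.03])))
E
```

```text
collar [153.8 156.5] foot [156.3 203.1] rim [158.2 237.5] floor [160.2 273.2]
x+10mm [172.7 235.9]
y+10mm [155.9 230.8]
```

The side view agrees: foot (152,202) and rim centre (154,240) line up to within about 1 mm of the expected offset. Lowering.

```bash
python3 - <<'E'
from h import *
X=[.4335,.2665]
print(arm.line_to(X+[.045],rot=ROT,velocity=.08,force_limit=6),rel())
print(arm.line_to(X+[.030],velocity=.015,force_limit=2.5),rel())
E
```

```text
False t25.01 bx-0.0590 by0.2346 z0.0450 F(bx -0.7 by -0.0 z 0.7) w0.0319
True t25.65 bx-0.0590 by0.2350 z0.0362 F(bx 0.2 by 1.0 z 3.5) w0.0314
```

Contact at TCP z 0.0362, where 0.0365 was predicted. Releasing.

```bash
python3 - <<'E'
from h import *
arm.grip(.042);print(rel())
p=get_state()['tool_pos']
s=snap('side','side12.png');s=snap('wrist','wrist12.png')
a=cv2.imread('pics/side12.png')[130:220,230:330];b=cv2.imread('pics/wrist12.png')[120:300,220:420]
cv2.imwrite('pics/z12.png',np.hstack([cv2.resize(i,(390,351),interpolation=cv2.INTER_CUBIC) for i in(a,b)]))
E
```

```text
t26.06 bx-0.0598 by0.2343 z0.0350 F(bx 0.4 by 0.3 z 0.6) w0.0421
```

View pics/z12.png

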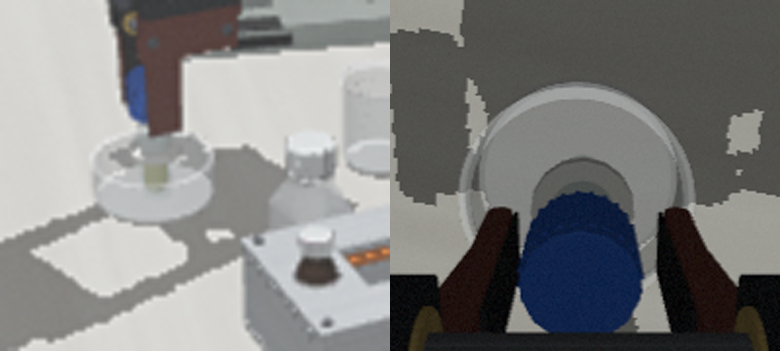

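Released upright in the dish. Opening wider and retreating straight up.

```bash
python3 - <<'E'
from h import *
arm.grip(.065);p=get_state()['tool_pos']
arm.line_to([p[0],p[1],.20],velocity=.1,force_limit=6);print(rel())
arm.line_to([.36,.18,.25],velocity=.15);arm.sleep(.3);print(rel())
for n in('side','top','wrist'): snap(n,n+'13.png')
a=cv2.imread('pics/side13.png')[130:240,230:370];b=cv2.imread('pics/top13.png')[140:270,170:345]
cv2.imwrite('pics/z13.png',np.hstack([cv2.resize(i,(400,314),interpolation=cv2.INTER_CUBIC) for i in(a,b)]))
E
```

```text
t28.52 bx-0.0598 by0.2344 z0.1992 F(bx -0.1 by 0.2 z -0.3) w0.0649
t29.80 bx-0.1480 by0.1644 z0.2495 F(bx 0.7 by -1.4 z 0.5) w0.0651
```

View pics/z13.png

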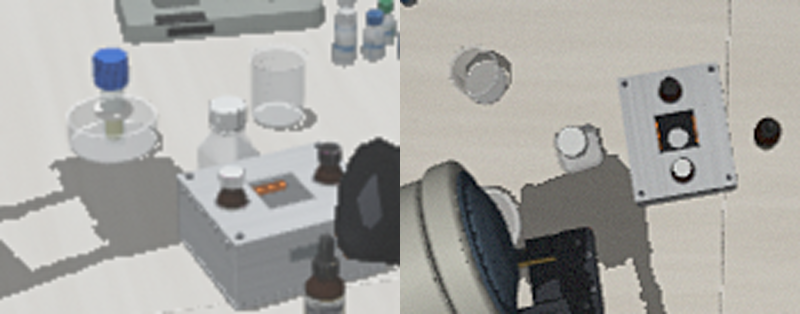

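View pics/wrist13.png

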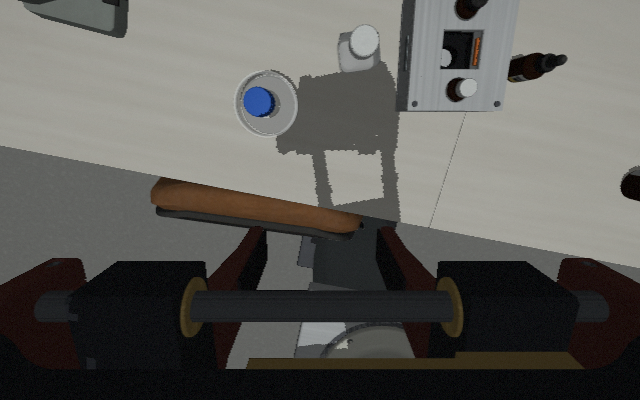

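The tube stands upright in the dish (wrist view: cap at (259,101), dish rim centred near (267,104)). Moving clear for a final top view to compare with the first.

```bash
python3 - <<'E'
from h import *
arm.line_to([.37,-.12,.25],velocity=.2);arm.sleep(.3);print(rel())
d=snap('top','top14.png')
a=np.load('pics/top0.npy',allow_pickle=True).item()['pixels'];b=d['pixels']
df=cv2.absdiff(a,b).max(2)[140:270,180:440]
o=np.vstack([b[140:270,180:440,::-1],cv2.cvtColor(df,cv2.COLOR_GRAY2BGR)])
cv2.imwrite('pics/z14.png',cv2.resize(o,None,fx=2.3,fy=2.3,interpolation=cv2.INTER_CUBIC))
cv2.imwrite('pics/z14b.png',cv2.resize(b[205:260,180:235,::-1],None,fx=8,fy=8,interpolation=cv2.INTER_CUBIC))
hsv=cv2.cvtColor(b,cv2.COLOR_RGB2HSV)
m=cv2.inRange(hsv,(105,150,50),(125,255,255));m[:200]=0;m[262:]=0;m[:,:180]=0;m[:,240:]=0
k=max(cv2.findContours(m,0,1)[0],key=cv2.contourArea);c,r=cv2.minEnclosingCircle(k);print(c,r,onz(d,c,.09))
w=wfix(np.load('pics/wrist13.npy',allow_pickle=True).item())
print('wrist cap',onz(w,(259,101),.09),'rim',onz(w,(267,104),.03))
E
```

```text
t31.90 bx-0.1972 by-0.1315 z0.2501 F(bx 0.3 by 0.3 z 0.7) w0.0653
(201.0454559326172, 230.68182373046875) 7.078466415405273 [0.43535457 0.2664396  0.09      ]
wrist cap [0.43436465 0.2656911  0.09      ] rim [0.4331128  0.26706626 0.03      ]
```

View pics/z14.png

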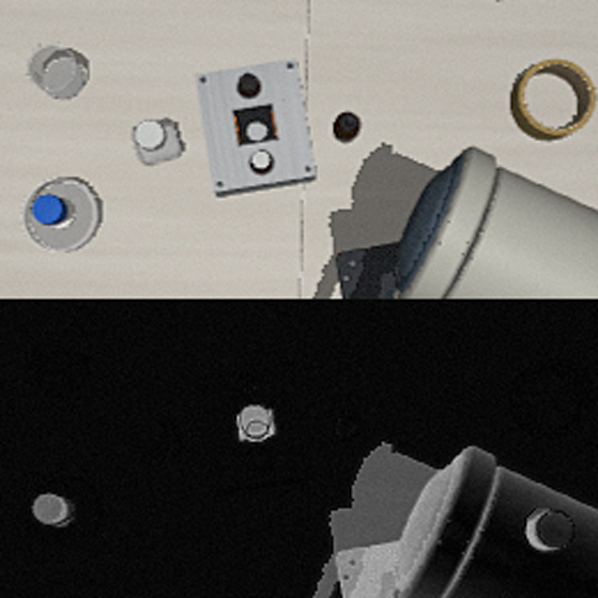

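View pics/z14b.png

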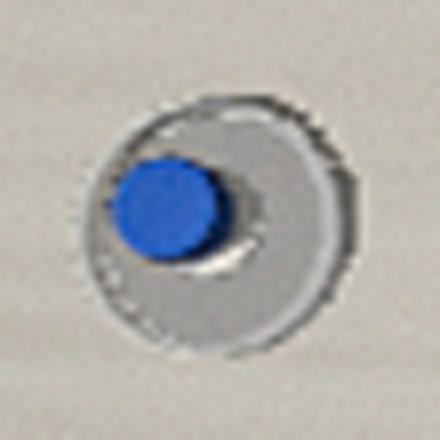

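The difference image shows only the tube has moved, and the dish and neighbours are unchanged. The jar was hidden by the arm in this view. Handing in.

```bash
python3 - <<'E'
from h import *
d=snap('side','s15.png');o=np.load('pics/side0.npy',allow_pickle=True).item()['pixels']
print('jar diff',cv2.absdiff(o,d['pixels'])[295:345,300:335].max())
print(order.job_done(),get_state()['t'])
E
```

```text
jar diff 85
the job is handed in; nothing more can be done
the job is handed in; nothing more can be done
```

```bash
python3 - <<'E'
import cv2,numpy as np
a=cv2.imread('pics/side0.png')[270:370,270:380];b=cv2.imread('pics/s15.png')[270:370,270:380]
cv2.imwrite('pics/z15.png',np.hstack([cv2.resize(i,(390,354)) for i in(a,b)]))
E
```

```text
(no output)
```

View pics/z15.png

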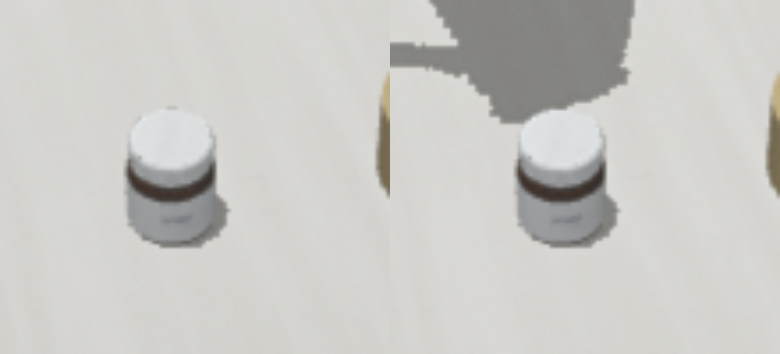

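The blue-capped tube is out of the block and standing upright in the big dish. The job was handed in at about 32 s on the robot's clock.

**Rocking:** I pushed the tube at its cap to a hard stop on each side, reaching about 22 N to +y and 32 N to −y. The wrist camera then showed both orange shoes pushed back clear of the collar, and the fingers never touched them.

**Lift and placing:** I gripped the cap and lifted; the tube came out with no snag. It met the dish floor within 0.3 mm of the predicted height. I then let go and backed off straight up.

**Last checks:**
- **Centring:** the tube stands about 2 mm from the dish centre by the wrist camera and about 3 mm by the top camera.
- **Other objects:** comparing before and after top views, only the tube had moved. The arm hid the jar there. A side-view check of the jar first showed a difference, and the picture afterwards showed that was only the arm's shadow.

**What went wrong:** on my first rocking pass the fingers went just over the cap and touched nothing. The open fingertips sit about 30 mm behind the stated TCP, so I went lower and repeated the pass.

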